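Lock the mug draining rack with a mallet and hang the rinsed mugs

ROBOT

A 6-joint arm with a two-finger parallel gripper is mounted at the origin on the work surface. World frame = base frame: x ahead of the robot, y to its left, z up, the work surface at z = 0. Lengths are in m, angles in rad, forces in N, time in s.
With the tool pointing down it reaches from about 0.35 to 0.85 m from the base axis. Payload 8.1 kg.
Tool frame: the origin (TCP) lies midway between the tips of the shut fingers; the grasp point (between the pads) lies 19 mm behind it (robot.grip_point_offset is the distance from the TCP to the grasp point, in m); z points along the fingers, y is the line along which they close (so a half turn about z gives the same grasp; the last joint's range is limited). The gripper opens to 93 mm and grips with 3 to 60 N. Pads are 15 mm wide; open, the fingers measure 128 mm over their backs; the gripper's body (75 mm by 188 mm) begins 65 mm behind the grasp point.
Start: joints at [-1.404, 0.13, 1.488, -0, 1.523, -0.085], TCP at [0.15, -0.581, 0.219] pointing down, gripper open.
Joint ranges: [-2.96, 2.96], [-0.89, 2.26], [0.02, 2.5], [-1.34, 4.48], [0, 2.73], [-2.66, 2.66]. Speed limits (rad/s): [2.39, 2.39, 2.79, 3.14, 3.14, 3.14].

INTERFACE

Orientations are given as a rotation vector (axis times angle).
In Python, from plant import robot, read_camera, job gives the robot as it stands.
- The arm moves only by the shell command python3 -m inch 'ROWS' [FORCE]. ROWS is JSON, one flat list of numbers, 5 for each row, row after row: the shift along the world's x, y, z in mm, then the turn about the world's z in degrees, then the opening in per cent of the stroke, from 0 (shut) to 100 (fully open). In form: [dx, dy, dz, yaw, hand, dx, dy, dz, yaw, hand, ...]. A call has 1 to 10 rows; each row is the pose to reach, as a shift and turn from the pose commanded when the call began; what a row does not reach only later rows make up. A row lasts 1/12 s, in which the tool goes at most 41.7 mm and 7.16 degrees, less where a joint would pass 70% of its speed; a pose out of reach is approached as far as the arm can. A call with a gripper value outside its range is refused whole. The fingers move at their own pace and stop on an object; FORCE is the grip in N (left out, the last holds). Time passes only in rows, so rows that repeat a pose let the fingers close. It gives the time, the measured TCP pose, the force, the opening and the grip force at its end, in the units of the state.
- robot.read_state(): the state, without advancing time (a new reading comes with each control period).
- read_camera(name): name is "scene" or "top" or "wrist"; returns a dict with "image" (480x640x3 uint8, blue, green, red), "K" (3x3 intrinsics, pixels), "extrinsics" (4x4, takes a point from world to camera coordinates); the wrist camera has in their place "mount" (4x4, takes a point from camera to tool coordinates, whose origin is the TCP and whose axes are the flange's). Camera axes: x right, y down, z forward; pixel columns grow to the right and rows downward; lengths in m; the calibration is good to about 2 mm. A picture is of the moment at which its call begins: read the wrist's pose just before it. There is no depth.
- job.close_job(): hands the job in; it is judged then, once.
The state is a dict: "t": time; "q": joint angles; "dq": joint speeds; "joint_torque": joint torques, N m; "tool_pos": TCP position; "orientation": TCP orientation; "force": force on the tool from outside, world axes, zero at the start; "wrist_torque": the same for the moment, N m; "opening": finger opening in m; "gripper_force": force on a finger pad.
Only numpy, scipy, OpenCV 4.12 (cv2) and the standard library are available. Lean on these libraries where they do the work, as an engineer would, in place of code of your own. Each camera call takes 0.05 s, during which the arm holds its last target. There are 200 camera calls.

TASK

Get the draining rack ready and load it: with the mallet, strike both orange sprung lock pins fully home so that the peg rail is locked before anything hangs on it, and stand the mallet back on its rubber pad on its striking face. Hang every rinsed mug mouth-down on a peg of its own, pushed on until it rests on the peg's tip and can drain, and leave the other gear where it is.

Things in the scene. Friction and masses are not known exactly. Their poses are not given: they have to be found in the camera images.
- rack: Draining rack, fixed on the bench: wooden peg rail 560 mm long, 70 mm deep, its top 100 mm up, held in two dark steel brackets at its ends; steel drip tray (120 x 420 mm, 18 mm high) in front. Origin: on the bench under the middle of the rail; y along the rail, z up, -x is the front, roughly towards the robot. Four pegs 110 mm long stand on the rail, see peg0_tip.
- peg0_tip (a point): Tip (top of the 18 mm white ball end) of steel peg 0 of the rack, 12 mm thick and 110 mm long; axes as the rack's. The tip is 60 mm in front of the rail's middle line, -165 mm along it and 193 mm above the bench. The peg leans forward 30 degrees from vertical: from its root it points along (-0.5, 0, 0.866) in the rack's frame.
- peg1_tip (a point): Tip (top of the 18 mm white ball end) of steel peg 1 of the rack, 12 mm thick and 110 mm long; axes as the rack's. The tip is 60 mm in front of the rail's middle line, -55 mm along it and 193 mm above the bench. The peg leans forward 30 degrees from vertical: from its root it points along (-0.5, 0, 0.866) in the rack's frame.
- peg2_tip (a point): Tip (top of the 18 mm white ball end) of steel peg 2 of the rack, 12 mm thick and 110 mm long; axes as the rack's. The tip is 60 mm in front of the rail's middle line, 55 mm along it and 193 mm above the bench. The peg leans forward 30 degrees from vertical: from its root it points along (-0.5, 0, 0.866) in the rack's frame.
- peg3_tip (a point): Tip (top of the 18 mm white ball end) of steel peg 3 of the rack, 12 mm thick and 110 mm long; axes as the rack's. The tip is 60 mm in front of the rail's middle line, 165 mm along it and 193 mm above the bench. The peg leans forward 30 degrees from vertical: from its root it points along (-0.5, 0, 0.866) in the rack's frame.
- pin_right (a joint): Travel in m of the sprung lock pin at the rack's right end: 0 = up (red shank showing), 0.014 = fully home (head on its collar). An over-centre spring resists with about 9 N at first, falling to nothing 9 mm down: let go before that it springs back up, beyond it snaps home and stays (6 N hold it down).
- pin_right_top (a point): Centre of the flat top of the right lock pin's orange head (30 mm across, 12 mm thick), at y = -235 mm on the rack's bracket; 144 mm above the bench when up, 130 mm when home; it moves straight down. The steel collar below is 34 mm across, its top 118 mm above the bench.
- pin_left (a joint): Travel in m of the sprung lock pin at the rack's left end: 0 = up (red shank showing), 0.014 = fully home (head on its collar). An over-centre spring resists with about 9 N at first, falling to nothing 9 mm down: let go before that it springs back up, beyond it snaps home and stays (6 N hold it down).
- pin_left_top (a point): Centre of the flat top of the left lock pin's orange head (30 mm across, 12 mm thick), at y = +235 mm on the rack's bracket; 144 mm above the bench when up, 130 mm when home; it moves straight down. The steel collar below is 34 mm across, its top 118 mm above the bench.
- mallet: Mallet, about 490 g, nearly all in the head: a cylinder 56 mm across, 84 mm high, flat striking face at either end, yellow with a black band. A flat-sided handle 26 mm wide, 30 mm high sticks out level from mid-head (42 mm above the face) along -x, ending 228 mm from the head's axis. Origin: centre of the lower face, on which it stands unaided.
- mallet_grip (a point): A good place to grip the mallet: on the handle's centre line, 80 mm from the head's axis and 42 mm above the lower face. The level handle can be gripped across its 26 mm width from above.
- mallet_pad: Black rubber pad for the mallet, 140 x 140 mm, 4 mm thick, fixed on the bench; origin at the centre of its underside.
- mug0: White ceramic mug 0 (190 g; may be absent), at the start mouth-down on a smooth 3 mm teal sheet: straight sides, 64 mm across, 82 mm high, wall 4 mm, base 5 mm. Origin: centre of its mouth, at the rim; z points from the mouth to the base, the inside floor at z = 77 mm. The handle sticks out 28 mm along -x, between 15 and 67 mm above the rim: grip the body across y, clear of the handle.
- mug1: White ceramic mug 1 (190 g; may be absent), at the start mouth-down on a smooth 3 mm teal sheet: straight sides, 64 mm across, 82 mm high, wall 4 mm, base 5 mm. Origin: centre of its mouth, at the rim; z points from the mouth to the base, the inside floor at z = 77 mm. The handle sticks out 28 mm along -x, between 15 and 67 mm above the rim: grip the body across y, clear of the handle.
- mug2: White ceramic mug 2 (190 g; may be absent), at the start mouth-down on a smooth 3 mm teal sheet: straight sides, 64 mm across, 82 mm high, wall 4 mm, base 5 mm. Origin: centre of its mouth, at the rim; z points from the mouth to the base, the inside floor at z = 77 mm. The handle sticks out 28 mm along -x, between 15 and 67 mm above the rim: grip the body across y, clear of the handle.
- mug3: White ceramic mug 3 (190 g; may be absent), at the start mouth-down on a smooth 3 mm teal sheet: straight sides, 64 mm across, 82 mm high, wall 4 mm, base 5 mm. Origin: centre of its mouth, at the rim; z points from the mouth to the base, the inside floor at z = 77 mm. The handle sticks out 28 mm along -x, between 15 and 67 mm above the rim: grip the body across y, clear of the handle.
- camera_housing: Bystander: black camera housing 120 mm wide (along y), 70 mm deep, 85 mm high, with a round lens port standing 30 mm out in front (-x) and a red press-button release on top; origin under its centre.
- float_clip: Bystander: orange hard plastic float clip, 125 mm long, 28 mm high; origin under its block.
- carabiner: Bystander: stainless carabiner 105 mm long, lying flat; origin under its middle.
- snorkel_keeper: Bystander: coiled coral-pink snorkel keeper, 60 mm across, 34 mm high; origin under its centre.
- defog_bottle: Bystander: small clear bottle with a blue cap, 44 mm across, 115 mm high; origin under its centre.
- dive_torch: Bystander: black and yellow hand torch 160 mm long, lying; origin under its middle.
- mask_case: Bystander: teal mask case 110 x 190 mm, 70 mm high; origin under its centre.
Not all that is in view belongs to the job. What is shaped like the mug1 but blue or purple is not meant.

How it is judged:
On the way, in this order (a step that is already met when the one before it is completed fails the run):
1. the mallet lands on a lock pin ((contact force between mallet and pin_left above 3 N or contact force between mallet and pin_right above 3 N)).
2. both lock pins are fully home (value of joint each of pin_left, pin_right above 0.012 m), for 0.3 s.
At the end, for the whole second after the job is handed in: Both pins at least 12 mm down; mallet at rest on its face on the pad, upright within 0.12 rad, head centre within 60 mm of the pad's; every mug present at rest mouth-down (axis within 1 rad of vertical) over a peg whose tip is inside it, within 10 mm of its inside floor (all of step 2 and horizontal distance between mallet and mallet_pad below 0.06 m and height (world z) of mallet below 0.012 m and angle between mallet's own z axis and vertical below 0.12 rad and linear speed of mallet below 0.03 m/s and ((z of peg0_tip in the frame of mug0 above 0.067 m and distance between peg0_tip and mug0 below 0.085 m) or (z of peg1_tip in the frame of mug0 above 0.067 m and distance between peg1_tip and mug0 below 0.085 m) or (z of peg2_tip in the frame of mug0 above 0.067 m and distance between peg2_tip and mug0 below 0.085 m) or (z of peg3_tip in the frame of mug0 above 0.067 m and distance between peg3_tip and mug0 below 0.085 m)) and angle between each of mug0, mug1, mug2, mug3's own z axis and vertical below 1 rad and linear speed of each of mug0, mug1, mug2, mug3 below 0.05 m/s and ((z of peg0_tip in the frame of mug1 above 0.067 m and distance between peg0_tip and mug1 below 0.085 m) or (z of peg1_tip in the frame of mug1 above 0.067 m and distance between peg1_tip and mug1 below 0.085 m) or (z of peg2_tip in the frame of mug1 above 0.067 m and distance between peg2_tip and mug1 below 0.085 m) or (z of peg3_tip in the frame of mug1 above 0.067 m and distance between peg3_tip and mug1 below 0.085 m)) and ((z of peg0_tip in the frame of mug2 above 0.067 m and distance between peg0_tip and mug2 below 0.085 m) or (z of peg1_tip in the frame of mug2 above 0.067 m and distance between peg1_tip and mug2 below 0.085 m) or (z of peg2_tip in the frame of mug2 above 0.067 m and distance between peg2_tip and mug2 below 0.085 m) or (z of peg3_tip in the frame of mug2 above 0.067 m and distance between peg3_tip and mug2 below 0.085 m)) and ((z of peg0_tip in the frame of mug3 above 0.067 m and distance between peg0_tip and mug3 below 0.085 m) or (z of peg1_tip in the frame of mug3 above 0.067 m and distance between peg1_tip and mug3 below 0.085 m) or (z of peg2_tip in the frame of mug3 above 0.067 m and distance between peg2_tip and mug3 below 0.085 m) or (z of peg3_tip in the frame of mug3 above 0.067 m and distance between peg3_tip and mug3 below 0.085 m))); the robot touches nothing.
It fails at once if a lock pin is pushed by the robot itself instead of being struck with the mallet (contact force between any of the fingers, the arm and pin_left above 2 N or contact force between any of the fingers, the arm and pin_right above 2 N).
It fails at once if a lock pin is pushed down with a mug (contact force between any of mug0, mug1, mug2, mug3 and pin_left above 3 N or contact force between any of mug0, mug1, mug2, mug3 and pin_right above 3 N).
It fails at once if a mug is hung on a peg while a lock pin is still up (value of joint any of pin_left, pin_right below 0.012 m and (((z of peg0_tip in the frame of mug0 above 0.067 m and distance between peg0_tip and mug0 below 0.085 m) or (z of peg1_tip in the frame of mug0 above 0.067 m and distance between peg1_tip and mug0 below 0.085 m) or (z of peg2_tip in the frame of mug0 above 0.067 m and distance between peg2_tip and mug0 below 0.085 m) or (z of peg3_tip in the frame of mug0 above 0.067 m and distance between peg3_tip and mug0 below 0.085 m)) or ((z of peg0_tip in the frame of mug1 above 0.067 m and distance between peg0_tip and mug1 below 0.085 m) or (z of peg1_tip in the frame of mug1 above 0.067 m and distance between peg1_tip and mug1 below 0.085 m) or (z of peg2_tip in the frame of mug1 above 0.067 m and distance between peg2_tip and mug1 below 0.085 m) or (z of peg3_tip in the frame of mug1 above 0.067 m and distance between peg3_tip and mug1 below 0.085 m)) or ((z of peg0_tip in the frame of mug2 above 0.067 m and distance between peg0_tip and mug2 below 0.085 m) or (z of peg1_tip in the frame of mug2 above 0.067 m and distance between peg1_tip and mug2 below 0.085 m) or (z of peg2_tip in the frame of mug2 above 0.067 m and distance between peg2_tip and mug2 below 0.085 m) or (z of peg3_tip in the frame of mug2 above 0.067 m and distance between peg3_tip and mug2 below 0.085 m)) or ((z of peg0_tip in the frame of mug3 above 0.067 m and distance between peg0_tip and mug3 below 0.085 m) or (z of peg1_tip in the frame of mug3 above 0.067 m and distance between peg1_tip and mug3 below 0.085 m) or (z of peg2_tip in the frame of mug3 above 0.067 m and distance between peg2_tip and mug3 below 0.085 m) or (z of peg3_tip in the frame of mug3 above 0.067 m and distance between peg3_tip and mug3 below 0.085 m)))).
It fails at once if one of the other things on the bench is knocked out of its place (moved more than 50 mm) (distance of any of camera_housing, float_clip, carabiner, snorkel_keeper, defog_bottle, dive_torch, mask_case from where it was at the start of the episode above 0.05 m).
Of mug0, mug1, mug2, mug3 only 2 to 4 are there at a start; the rules pass over those that are not, and their reading is None.
At some moment in a run one of mug0, mug1, mug2, mug3 may be knocked a few centimetres aside while the robot is not near it.
It also fails if it takes over 210 s, if anything falls off the work surface, if the arm or the gripper's body presses on something with over 40 N, if the wrist force passes 120 N, or if a joint passes its speed limit or range.

## Working session

There is one attempt and no reset: what is moved stays moved. The work goes in short steps, Python scripts to look and compute and a shell command to move; the robot and the scene stay as the last step left them, time stands still between calls to the robot, and variables do not carry over. Pictures are saved under pics/ and viewed, at most 17 in all, crops included, and the job is handed in when it is done.

```bash
ls; mkdir -p pics; python3 - <<'E'
from plant import robot, read_camera
import cv2,numpy as np
print(robot.read_state())
for n in("scene","top"):
    c=read_camera(n); cv2.imwrite(f"pics/{n}0.png",c["image"]); print(n,c["K"].tolist(),np.round(c["extrinsics"],4).tolist())
w=read_camera("wrist");print(np.round(w["mount"],4).tolist(),w["K"])
E
```

```text
pics
{'t': 0.0, 'q': array([-1.40441658e+00,  1.31152252e-01,  1.48925462e+00,  8.10410679e-06,
        1.52300394e+00, -8.54118510e-02]), 'dq': array([ 0.00048743, -0.00096647,  0.0005344 , -0.00014165,  0.00055645,
        0.00160126]), 'joint_torque': array([ 1.81473933e-03, -5.59852266e+01, -4.91755021e+01,  7.72338314e-02,
        3.57382803e-02, -1.52627445e-04]), 'tool_pos': array([ 0.14940808, -0.58052031,  0.21760632]), 'orientation': array([-3.11492625e+00, -3.94240584e-01,  1.02824709e-04]), 'force': array([ 0.14830859,  1.51456125, -0.02096348]), 'wrist_torque': array([ 0.03863145,  0.01482812, -0.00768523]), 'gripper_force': 0.0, 'opening': 0.09289211724599244}
scene [[495.16499779269844, 0.0, 311.1999591749075], [0.0, 495.16499779269844, 243.02037157411525], [0.0, 0.0, 1.0]] [[0.4623, 0.8867, 0.0056, -0.2451], [0.726, -0.3748, -0.5766, -0.3056], [-0.5091, 0.2706, -0.817, 1.5656], [0.0, 0.0, 0.0, 1.0]]
top [[508.6530075075676, 0.0, 319.7330962832333], [0.0, 508.6530075075676, 238.67373255357518], [0.0, 0.0, 1.0]] [[0.0252, -0.9996, 0.0163, -0.0126], [-0.9926, -0.0269, -0.1183, 0.5229], [0.1186, -0.0132, -0.9928, 1.2895], [0.0, 0.0, 0.0, 1.0]]
[[0.0002, -0.969, -0.2472, 0.0678], [1.0, -0.0, 0.0012, 0.0015], [-0.0011, -0.2472, 0.969, -0.1653], [0.0, 0.0, 0.0, 1.0]] [[366.72415672   0.         318.25795209]
 [  0.         366.72415672 238.50304531]
 [  0.           0.           1.        ]]
```

View pics/scene0.png

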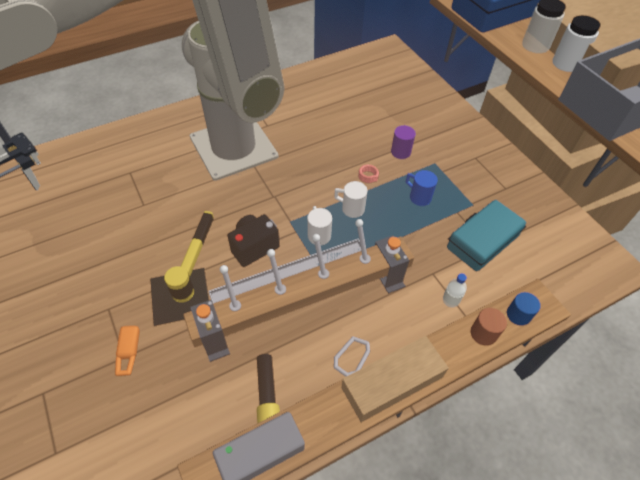

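View pics/top0.png

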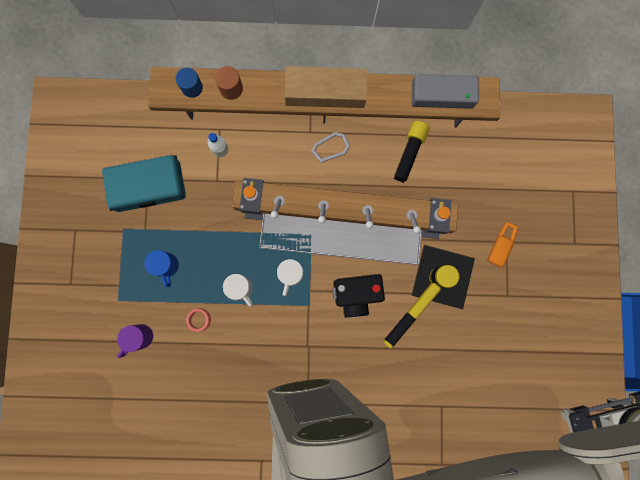

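Top view: white mugs at (236,287) and (290,272). The mug look-alikes are blue (158,264), purple (133,338), and the blue and brown cups on the back shelf at (188,82) and (228,82). The mallet is the one standing on the black pad at (447,276). The yellow and black torch at (412,150) looks like it but isn't it. The orange pins are at (250,192) and (443,212); the orange float clip at (503,244) could be confused with them. I'll measure with masks next.

```bash
cat > h.py <<'E'
import cv2,numpy as np
from scipy.spatial.transform import Rotation as R
from plant import robot, read_camera
def cam(n):
    if n=="wrist":
        s=robot.read_state(); c=read_camera(n); T=np.eye(4); T[:3,:3]=R.from_rotvec(s["orientation"]).as_matrix(); T[:3,3]=s["tool_pos"]
        c["E"]=np.linalg.inv(T@c["mount"])
    else: c=read_camera(n); c["E"]=c["extrinsics"]
    return c
def ray(c,p):
    E=c["E"]; o=-E[:3,:3].T@E[:3,3]; d=E[:3,:3].T@np.linalg.inv(c["K"])@[p[0],p[1],1]; return o,d/np.linalg.norm(d)
def onz(c,p,z):
    o,d=ray(c,p); return o+d*(z-o[2])/d[2]
def tri(*cp):
    A=np.zeros((3,3));b=np.zeros(3)
    for c,p in cp:
        o,d=ray(c,p);M=np.eye(3)-np.outer(d,d);A+=M;b+=M@o
    return np.linalg.solve(A,b)
def proj(c,P):
    q=c["K"]@(c["E"][:3,:3]@P+c["E"][:3,3]);return q[:2]/q[2]
def blobs(c,lo,hi,amin=40,roi=None):
    hsv=cv2.cvtColor(c["image"],cv2.COLOR_BGR2HSV); m=cv2.inRange(hsv,np.array(lo),np.array(hi))
    if roi: k=np.zeros_like(m);x0,y0,x1,y1=roi;k[y0:y1,x0:x1]=255;m&=k
    cs,_=cv2.findContours(m,cv2.RETR_EXTERNAL,cv2.CHAIN_APPROX_NONE)
    out=[]
    for q in cs:
        a=cv2.contourArea(q)
        if a>=amin:
            M=cv2.moments(q); out.append((round(M["m10"]/M["m00"],1),round(M["m01"]/M["m00"],1),a,cv2.boundingRect(q),q))
    return out
def yaw_y():  # direction of tool y, deg
    v=R.from_rotvec(robot.read_state()["orientation"]).as_matrix()[:,1];return np.degrees(np.arctan2(v[1],v[0]))
E
python3 - <<'E'
from h import *
t=cam("top");s=cam("scene")
for n,c in(("top",t),("scene",s)):
    o,_=ray(c,(0,0));print(n,"cam",o.round(3))
    for k,lo,hi in(("orange",(5,170,150),(15,255,255)),("yellow",(20,120,100),(32,255,255)),("white",(0,0,190),(180,40,255))):
        for b in blobs(c,lo,hi): print(k,b[:4],onz(c,b[:2],{"orange":.144,"yellow":.088,"white":.085}[k])[:2].round(3))
print("yaw",yaw_y())
big=lambda c,x0,y0,x1,y1,k:cv2.resize(c["image"][y0:y1,x0:x1],None,fx=k,fy=k,interpolation=cv2.INTER_CUBIC)
cv2.imwrite("pics/crop1.png",np.vstack([big(t,220,170,480,360,3)]))
E
```

```text
top cam [0.366 0.019 1.342]
orange (502.8, 244.4, 668.5, (488, 222, 30, 45)) [ 0.508 -0.434]
orange (443.5, 212.2, 94.0, (438, 207, 12, 12)) [ 0.582 -0.292]
orange (249.0, 191.5, 92.0, (244, 186, 12, 12)) [0.619 0.175]
yellow (423.7, 300.2, 427.5, (407, 280, 34, 39)) [ 0.371 -0.257]
yellow (447.0, 275.9, 396.0, (435, 265, 25, 23)) [ 0.432 -0.315]
yellow (418.6, 130.1, 286.5, (407, 121, 23, 23)) [ 0.803 -0.244]
white (235.1, 286.2, 462.5, (223, 274, 25, 25)) [0.393 0.207]
white (289.1, 272.2, 472.5, (277, 260, 25, 35)) [0.431 0.075]
scene cam [ 1.132 -0.321  1.104]
yellow (266.6, 410.6, 290.5, (257, 403, 23, 20)) [ 0.826 -0.257]
yellow (185.1, 298.1, 55.5, (174, 289, 20, 14)) [ 0.503 -0.317]
yellow (183.5, 266.9, 823.5, (164, 238, 39, 52)) [ 0.42  -0.292]
white (462.3, 288.5, 40.0, (459, 284, 7, 9)) [0.778 0.274]
white (319.4, 217.2, 332.0, (308, 206, 24, 22)) [0.434 0.074]
white (354.8, 189.7, 303.5, (336, 181, 31, 18)) [0.394 0.205]
yaw -75.57525000452904
```

View pics/crop1.png

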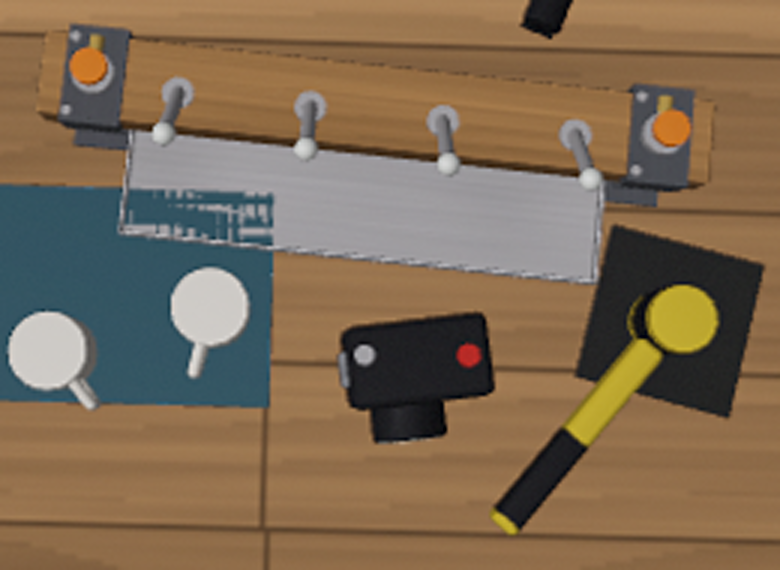

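The crop confirms the choice: two white mugs at crop (48,350) and (210,306), the mallet head at (682,318) on the pad, and the orange pin heads at (88,66) and (671,128). Next I'll compute the rack fit and the mallet grasp.

```bash
cat >> h.py <<'E'
PR=np.array([.582,-.292]);PL=np.array([.619,.175])
ry=(PL-PR)/np.linalg.norm(PL-PR);rx=np.array([ry[1],-ry[0]]);O=(PR+PL)/2
def rack(x,y):return O+rx*x+ry*y
def rel(P):  # shift in mm from present TCP
    return ((np.array(P)-robot.read_state()["tool_pos"][:len(P)])*1000).round(1)
E
python3 - <<'E'
from h import *
t=cam("top");s=cam("scene")
for i,p in enumerate([(590/3+220,178/3+170),(448/3+220,163/3+170),(305/3+220,148/3+170),(164/3+220,133/3+170)]):
    print(i,onz(t,p,.185)[:2].round(4),rack(-.0595,-.165+.11*i).round(4), proj(s,np.r_[rack(-.0595,-.165+.11*i),.185]).round(0))
H=onz(t,(447,275.9),.088)[:2];Eh=onz(t,(388,344),.061)[:2]
d=Eh-H;print(H,Eh,np.linalg.norm(d),np.degrees(np.arctan2(d[1],d[0])))
# handle direction from yellow part of handle centroid
h2=onz(t,(423.7,300.2),.061)[:2]-H;print(np.degrees(np.arctan2(h2[1],h2[0])))
u=d/np.linalg.norm(d)
print("rel to grip at 75mm, TCP z .027",rel(np.r_[H+.075*u,.027]),"yaw",np.degrees(np.arctan2(d[1],d[0]))+90-yaw_y()-360)
k=[b for b in blobs(t,(0,0,0),(180,120,60),500)]
for b in k:print(b[:4],onz(t,b[:2],.004)[:2])
E
```

```text
0 [ 0.5324 -0.2196] [ 0.5282 -0.2183] [223. 267.]
1 [ 0.541  -0.1102] [ 0.5368 -0.1086] [270. 251.]
2 [ 5.496e-01 -2.000e-04] [0.5455 0.001 ] [315. 236.]
3 [0.5583 0.1083] [0.5542 0.1107] [358. 221.]
[ 0.4321509  -0.31502721] [ 0.26096975 -0.17447653] 0.22148923531766054 140.61181422761683
139.67431093549962
rel to grip at 75mm, TCP z .027 [ 224.7  313.5 -191.4] yaw -53.81458834832472
(334.9, 428.5, 1107.0, (297, 418, 76, 22)) [ 0.04223975 -0.04996198]
(595.2, 416.9, 679.5, (569, 402, 71, 30)) [ 0.08512487 -0.71744702]
(316.9, 405.0, 1276.0, (285, 388, 70, 34)) [ 0.09903999 -0.00278416]
(358.2, 293.4, 1488.0, (334, 274, 51, 43)) [ 0.38470569 -0.10362843]
(443.9, 275.1, 1822.5, (412, 245, 62, 64)) [ 0.43845076 -0.32916424]
```

```bash
python3 -m inch '[225,313,-60,-54,60, 225,313,-60,-54,60, 225,313,-60,-54,60, 225,313,-60,-54,60, 225,313,-60,-54,60, 225,313,-60,-54,60, 225,313,-60,-54,60, 225,313,-60,-54,60, 225,313,-60,-54,60, 225,313,-60,-54,60]' 50
python3 -m inch '[0,0,0,0,60,0,0,0,0,60,0,0,0,0,60,0,0,0,0,60,0,0,0,0,60,0,0,0,0,60]'
python3 - <<'E'
from h import *
c=cam("wrist");cv2.imwrite("pics/w1.png",c["image"])
print(robot.read_state()["tool_pos"],yaw_y())
H=np.array([.432,-.315]);u=np.array([np.cos(np.radians(140.2)),np.sin(np.radians(140.2))])
print(proj(c,np.r_[H,.088]),proj(c,np.r_[H+.075*u,.061]),proj(c,np.r_[H+.228*u,.061]))
for b in blobs(c,(20,120,80),(34,255,255),200):print(b[:4],onz(c,b[:2],.061)[:2],onz(c,b[:2],.088)[:2])
E
```

```text
t: 1.18
tool_pos: [0.3757, -0.2655, 0.1583]
orientation: [-2.955, 1.064, -0.001]
force: [0.5, -0.8, 0.1]
opening: 0.056
gripper_force: 0.0
t: 1.68
tool_pos: [0.374, -0.2691, 0.1588]
orientation: [2.955, -1.066, 0.0]
force: [-0.1, -1.1, 0.1]
opening: 0.0556
gripper_force: 0.0
[ 0.37406211 -0.26897297  0.15878223] -129.67387618385231
[313.3461469  137.30601534] [313.87424448 242.83741519] [313.98734541 417.77861811]
(420.3, 421.7, 12150.5, (168, 403, 472, 33)) [ 0.19619681 -0.23589714] [ 0.21981683 -0.24390854]
(464.1, 351.4, 1067.0, (446, 313, 31, 76)) [ 0.22798188 -0.30206164] [ 0.24834115 -0.30328541]
(172.3, 351.1, 991.5, (160, 313, 32, 76)) [ 0.37789401 -0.1219676 ] [ 0.38287421 -0.14166673]
(315.5, 177.1, 10721.5, (271, 87, 89, 222)) [ 0.41073981 -0.29882886] [ 0.41235044 -0.30038427]
```

View pics/w1.png

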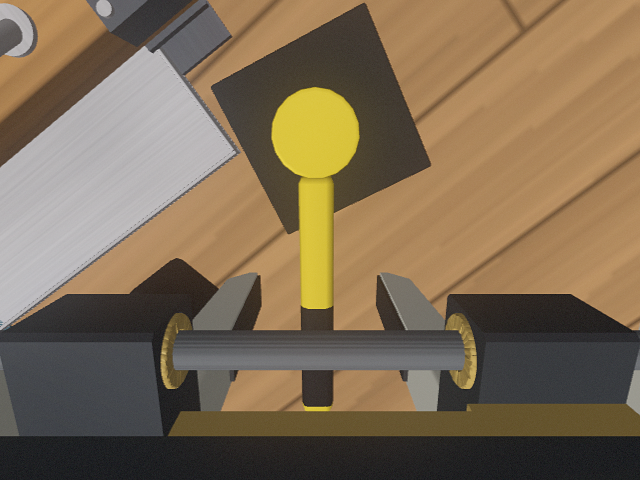

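The head is at (315,133) and the handle is centred between the fingers at x≈317. Descending and gripping.

```bash
python3 -m inch '[8,-6,-40,0,60, 8,-6,-80,0,60, 8,-6,-110,0,60, 8,-6,-130,0,60, 8,-6,-130,0,60, 8,-6,-130,0,0, 8,-6,-130,0,0, 8,-6,-130,0,0, 8,-6,-130,0,0, 8,-6,-130,0,0]' 60
python3 -m inch '[0,0,0,0,0,0,0,0,0,0,0,0,0,0,0,0,0,15,0,0,0,0,40,0,0,0,0,70,0,0,0,0,100,0,0,0,0,120,0,0,0,0,120,0,0,0,0,120,0,0]' 60
python3 - <<'E'
from h import *
c=cam("wrist");cv2.imwrite("pics/w2.png",c["image"])
s=robot.read_state();print(s["tool_pos"],yaw_y(),s["gripper_force"],s["opening"],s["q"].round(2))
for b in blobs(c,(20,120,80),(34,255,255),200):print(b[:4])
E
```

```text
t: 2.57
tool_pos: [0.3835, -0.275, 0.0302]
orientation: [2.955, -1.063, 0.004]
force: [-0.3, 0.2, -0.4]
opening: 0.027
gripper_force: 0.0
t: 3.4
tool_pos: [0.3828, -0.2743, 0.1489]
orientation: [2.956, -1.063, 0.002]
force: [0.4, -0.1, -6.1]
opening: 0.0255
gripper_force: 60.0
[ 0.38190983 -0.27354355  0.14717729] -129.5700115439188 59.99112010002136 0.025527507708849248 [-0.73 -0.18  1.93 -0.    1.4   1.53]
(334.8, 416.8, 14614.5, (77, 370, 494, 66))
(388.5, 351.6, 635.5, (379, 313, 17, 76))
(247.7, 350.5, 564.0, (241, 313, 18, 76))
(317.7, 173.5, 33238.0, (225, 56, 187, 275))
```

View pics/w2.png

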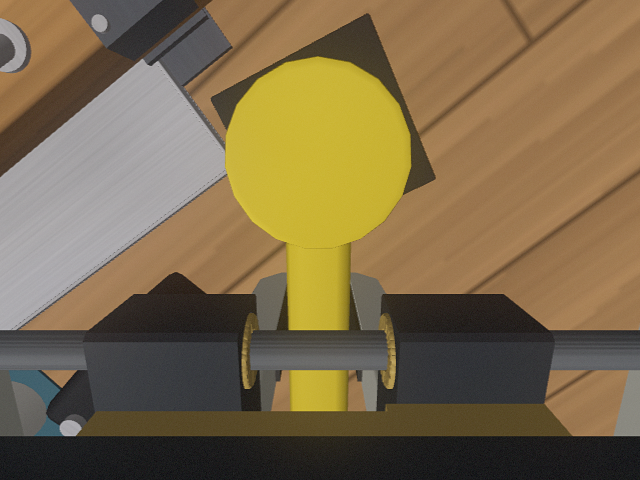

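Mallet is held straight with the head at (318,152). Raising it and carrying it over the right pin.

```bash
python3 -m inch '[0,0,40,0,0, 0,0,75,0,0, 0,0,100,0,0, 20,0,100,6,0, 50,-5,100,12,0, 80,-8,100,18,0, 105,-10,100,24,0, 125,-12,100,30,0, 134,-13,100,35,0, 134,-13,100,35,0]' 60
python3 -m inch '[0,0,0,0,0,0,0,0,0,0,0,0,0,0,0,0,0,0,0,0]' 60
python3 - <<'E'
from h import *
t=cam("top");s=cam("scene");w=cam("wrist")
cv2.imwrite("pics/s3.png",np.hstack([cv2.resize(s["image"][180:380,120:320],(400,400)),cv2.resize(t["image"][150:350,340:540],(400,400))]))
st=robot.read_state();print(st["tool_pos"],yaw_y())
T=np.eye(4);T[:3,:3]=R.from_rotvec(st["orientation"]).as_matrix();T[:3,3]=st["tool_pos"]
hx=T[:3,0];print("head est",(T@[.066,0,-.052,1]).round(4))
for b in blobs(t,(20,120,80),(34,255,255),100)+blobs(s,(20,120,80),(34,255,255),100):print(b[:4])
for b in blobs(w,(20,120,80),(34,255,255),5000):
    print(b[:4])
E
```

```text
t: 4.28
tool_pos: [0.5169, -0.286, 0.2442]
orientation: [-3.136, 0.116, 0.008]
force: [0.0, -0.8, -5.4]
opening: 0.0257
gripper_force: 60.0
t: 4.62
tool_pos: [0.5158, -0.2871, 0.2484]
orientation: [-3.139, 0.128, 0.001]
force: [-0.1, 0.1, -4.8]
opening: 0.0256
gripper_force: 60.0
[ 0.51620744 -0.28721186  0.24893847] -94.62809200856819
head est [ 0.582  -0.2925  0.301   1.    ]
(459.4, 196.4, 288.0, (449, 187, 25, 22))
(418.6, 130.2, 290.0, (407, 121, 23, 23))
(266.6, 410.7, 289.5, (257, 403, 23, 20))
(186.8, 267.5, 872.5, (173, 242, 31, 45))
(334.5, 416.8, 14659.0, (77, 370, 495, 66))
(317.8, 173.5, 33088.0, (225, 56, 187, 275))
```

View pics/s3.png

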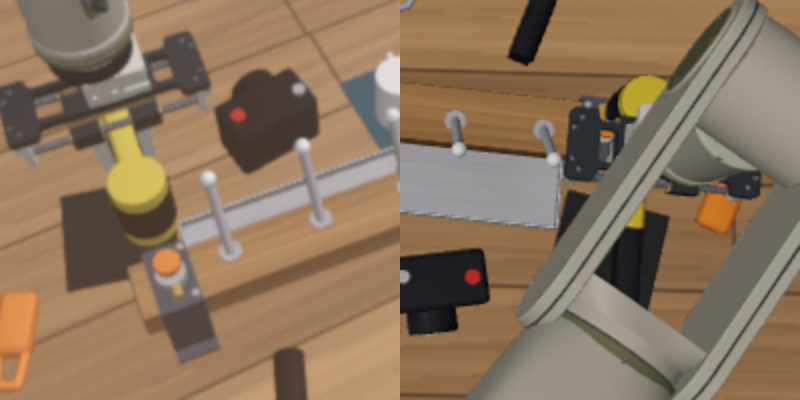

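```bash
python3 -m inch '[0,0,-30,0,0, 0,0,-60,0,0, 0,0,-72,0,0, 0,0,-86,0,0, 0,0,-86,0,0,0,0,-86,0,0]' 60
python3 - <<'E'
from h import *
s=cam("scene")
for b in blobs(s,(5,150,130),(17,255,255),20):print(b[:4])
print([proj(s,np.r_[PR,z]).round(1) for z in(.144,.130)],[proj(s,np.r_[PL,z]).round(1) for z in(.144,.130)])
E
```

```text
t: 5.27
tool_pos: [0.516, -0.2868, 0.1624]
orientation: [-3.138, 0.126, 0.002]
force: [1.0, -0.1, -4.1]
opening: 0.0256
gripper_force: 60.0
(126.2, 349.6, 854.5, (115, 326, 24, 50))
(393.9, 242.5, 79.0, (389, 238, 11, 11))
(22.1, 5.2, 518.5, (0, 0, 69, 16))
[array([203.1, 309.2]), array([204.2, 312.2])] [array([393.9, 241. ]), array([393.1, 244.4])]
```

```bash
python3 -m inch '[0,0,-4,0,0,0,0,-4,0,0]' 60
python3 -m inch '[0,0,-4,0,0,0,0,-4,0,0]' 60
python3 -m inch '[0,0,-3,0,0,0,0,-3,0,0]' 60
python3 -m inch '[0,0,30,0,0,0,0,60,0,0,0,0,85,0,0,0,0,85,0,0]' 60
python3 - <<'E'
from h import *
s=cam("scene");cv2.imwrite("pics/s4.png",cv2.resize(s["image"][220:380,120:320],(600,480),interpolation=cv2.INTER_CUBIC))
for b in blobs(s,(5,150,130),(17,255,255),20):print(b[:4])
E
```

```text
t: 5.48
tool_pos: [0.517, -0.2874, 0.1595]
orientation: [3.138, -0.125, 0.002]
force: [-0.2, 0.3, -4.3]
opening: 0.0254
gripper_force: 60.0
t: 5.65
tool_pos: [0.5173, -0.2877, 0.1563]
orientation: [3.138, -0.125, 0.004]
force: [-1.8, 1.1, 0.2]
opening: 0.0257
gripper_force: 60.0
t: 5.82
tool_pos: [0.5171, -0.2879, 0.1552]
orientation: [3.137, -0.125, 0.004]
force: [-10.3, 3.4, 13.9]
opening: 0.0255
gripper_force: 60.0
t: 6.15
tool_pos: [0.5192, -0.2888, 0.2438]
orientation: [3.134, -0.125, 0.014]
force: [0.7, -0.2, -2.9]
opening: 0.0259
gripper_force: 60.0
(126.2, 349.6, 853.5, (115, 326, 24, 50))
(203.9, 313.7, 102.5, (198, 308, 13, 12))
(393.9, 242.5, 80.0, (388, 238, 12, 11))
(22.1, 5.2, 515.5, (0, 0, 69, 16))
```

View pics/s4.png

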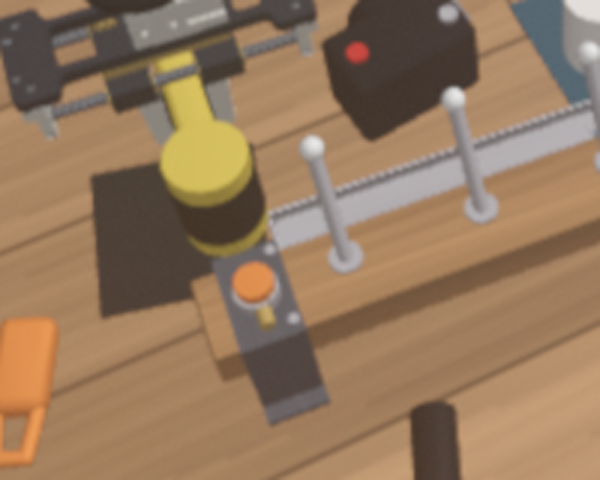

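Right pin is home: the head sits on its collar at crop (254,281), matching the predicted 130 mm height. Now the left pin.

```bash
python3 -m inch '[0,0,15,0,0, 2,30,15,0,0, 5,65,15,0,0, 8,100,15,0,0, 11,135,15,0,0, 13,170,15,0,0, 16,205,15,0,0, 19,240,15,0,0, 22,275,15,0,0, 24,305,15,0,0]' 60
python3 -m inch '[3,35,0,0,0, 5,70,0,0,0, 8,105,0,0,0, 10,135,0,0,0, 12,155,0,0,0, 13,162,0,0,0,13,162,0,0,0,13,162,0,0,0]' 60
python3 - <<'E'
from h import *
s=cam("scene");st=robot.read_state()
T=np.eye(4);T[:3,:3]=R.from_rotvec(st["orientation"]).as_matrix();T[:3,3]=st["tool_pos"]
h=T@[.066,0,-.052,1];print(st["tool_pos"],yaw_y(),"head",h.round(4),"pin",PL)
for b in blobs(s,(20,120,80),(34,255,255),100):print(b[:4])
print(proj(s,h[:3]))
E
```

```text
t: 7.03
tool_pos: [0.5394, 0.0204, 0.2489]
orientation: [-3.139, 0.124, 0.005]
force: [0.9, 0.1, -4.8]
opening: 0.0256
gripper_force: 60.0
t: 7.7
tool_pos: [0.5529, 0.1794, 0.2498]
orientation: [3.138, -0.124, -0.004]
force: [-0.5, 0.3, -5.0]
opening: 0.0256
gripper_force: 60.0
[0.55312485 0.17882387 0.25033006] -94.60093766547527 head [0.619  0.1736 0.3022 1.    ] pin [0.619 0.175]
(266.7, 410.7, 288.5, (257, 403, 23, 20))
(399.6, 196.8, 616.5, (384, 180, 33, 32))
[403.92456429 198.0130841 ]
```

```bash
python3 -m inch '[0,0,-35,0,0, 0,0,-65,0,0, 0,0,-78,0,0, 0,0,-93,0,0, 0,0,-97,0,0, 0,0,-97,0,0]' 60
python3 -m inch '[0,0,-2,0,0,0,0,-3,0,0]' 60
python3 -m inch '[0,0,30,0,0,0,0,60,0,0,0,0,100,0,0,0,0,100,0,0,0,0,100,0,0]' 60
python3 - <<'E'
from h import *
s=cam("scene");print(robot.read_state()["tool_pos"])
for b in blobs(s,(5,150,130),(17,255,255),20):print(b[:4])
E
```

```text
t: 8.25
tool_pos: [0.5532, 0.1787, 0.155]
orientation: [3.139, -0.127, -0.002]
force: [0.7, -0.8, -4.2]
opening: 0.0255
gripper_force: 60.0
t: 8.42
tool_pos: [0.554, 0.1791, 0.154]
orientation: [3.139, -0.127, 0.002]
force: [-12.0, -2.7, 15.4]
opening: 0.0258
gripper_force: 60.0
t: 8.83
tool_pos: [0.5558, 0.1798, 0.2555]
orientation: [-3.137, 0.126, -0.011]
force: [0.5, 0.6, -5.5]
opening: 0.0258
gripper_force: 60.0
[0.55427082 0.1795517  0.25244162]
(126.2, 349.6, 853.0, (115, 326, 24, 50))
(203.9, 313.7, 102.5, (198, 308, 13, 12))
(392.8, 245.6, 74.0, (388, 241, 11, 10))
(22.1, 5.2, 518.5, (0, 0, 68, 16))
```

Both pins are home. Now the mallet goes back to its pad.

```bash
python3 -m inch '[-12,-30,5,0,0, -24,-65,5,0,0, -37,-100,5,0,0, -50,-135,5,0,0, -63,-170,5,0,0, -76,-205,5,-4,0, -90,-240,5,-8,0, -103,-275,5,-12,0, -116,-310,5,-16,0, -128,-340,5,-20,0]' 60
python3 -m inch '[-12,-30,0,-4,0, -24,-60,0,-8,0, -36,-90,0,-12,0, -44,-110,0,-15,0,-44,-113,0,-15,0,-44,-113,0,-15,0]' 60
python3 - <<'E'
from h import *
print(robot.read_state()["tool_pos"],yaw_y(),rel((.382,-.2735,.031)))
E
```

```text
t: 9.72
tool_pos: [0.4232, -0.1617, 0.2539]
orientation: [-3.068, 0.675, 0.006]
force: [1.3, 0.4, -4.3]
opening: 0.0254
gripper_force: 60.0
t: 10.22
tool_pos: [0.38, -0.2736, 0.2542]
orientation: [-2.953, 1.067, 0.006]
force: [0.7, 0.9, -5.5]
opening: 0.0256
gripper_force: 60.0
[ 0.38001788 -0.27360474  0.2541547 ] -129.7135908559611 [ 2.000e+00  1.000e-01 -2.232e+02]
```

```bash
python3 -m inch '[0,-5,-40,0,0,0,-5,-80,0,0,0,-5,-120,0,0,0,-5,-160,0,0,0,-5,-190,0,0,0,-5,-205,0,0,0,-5,-213,0,0,0,-5,-218,0,0,0,-5,-218,0,0]' 60
python3 -m inch '[0,0,-3,0,0,0,0,-3,0,0]' 60
python3 -m inch '[0,0,-3,0,0,0,0,-3,0,0]' 60
```

```text
t: 10.97
tool_pos: [0.3814, -0.2771, 0.0379]
orientation: [-2.956, 1.061, 0.002]
force: [-0.2, -0.4, -4.4]
opening: 0.0257
gripper_force: 60.0
t: 11.13
tool_pos: [0.3825, -0.2787, 0.0368]
orientation: [2.956, -1.063, 0.003]
force: [0.4, 0.1, -4.9]
opening: 0.0256
gripper_force: 60.0
t: 11.3
tool_pos: [0.3819, -0.2785, 0.0332]
orientation: [2.956, -1.063, 0.002]
force: [-0.3, -0.0, -5.0]
opening: 0.0255
gripper_force: 60.0
```

```bash
python3 -m inch '[0,0,-2,0,0,0,0,-2,0,0]' 60
python3 -m inch '[0,0,-2,0,0,0,0,-2,0,0]' 60
python3 -m inch '[0,0,-1,0,0,0,0,-1,0,0]' 60
```

```text
t: 11.47
tool_pos: [0.3815, -0.2782, 0.0306]
orientation: [2.956, -1.064, 0.0]
force: [-0.1, 0.0, -4.4]
opening: 0.0254
gripper_force: 60.0
t: 11.63
tool_pos: [0.3817, -0.2783, 0.0287]
orientation: [2.956, -1.064, 0.001]
force: [1.2, 0.0, -3.4]
opening: 0.0256
gripper_force: 60.0
t: 11.8
tool_pos: [0.3817, -0.2783, 0.0286]
orientation: [2.956, -1.063, 0.0]
force: [-3.7, 4.1, 6.4]
opening: 0.0252
gripper_force: 60.0
```

```bash
python3 -m inch '[0,0,0,0,60,0,0,0,0,60,0,0,0,0,60,0,0,0,0,60,0,0,40,0,60,0,0,80,0,60,0,0,120,0,60,0,0,160,0,100,0,0,200,0,100,0,0,200,0,100]' 40
python3 - <<'E'
from h import *
t=cam("top");s=cam("scene")
cv2.imwrite("pics/t5.png",np.hstack([cv2.resize(t["image"][200:360,100:500],(800,320))])) 
for n,c in(("t",t),("s",s)):
    for b in blobs(c,(0,0,190),(180,40,255),150): print(n,b[:4],onz(c,b[:2],.085)[:2].round(4))
    for b in blobs(c,(20,120,80),(34,255,255),100):print(n,"y",b[:4],onz(c,b[:2],.088)[:2].round(3))
print(robot.read_state()["tool_pos"],yaw_y())
E
```

```text
t: 12.63
tool_pos: [0.3847, -0.2809, 0.2373]
orientation: [2.951, -1.062, 0.02]
force: [0.6, -0.8, 1.7]
opening: 0.0714
gripper_force: 0.0
t (235.1, 286.2, 462.5, (223, 274, 25, 25)) [0.3935 0.2066]
t (289.1, 272.2, 470.0, (277, 260, 25, 35)) [0.4313 0.0753]
t y (422.4, 304.0, 334.5, (408, 289, 29, 31)) [ 0.362 -0.254]
t y (418.6, 130.2, 293.0, (407, 121, 23, 23)) [ 0.802 -0.244]
s (319.5, 217.2, 335.5, (308, 206, 24, 22)) [0.4337 0.0742]
s (354.8, 189.7, 305.5, (336, 181, 31, 18)) [0.3937 0.2047]
s y (266.6, 410.7, 290.5, (257, 403, 23, 20)) [ 0.826 -0.257]
s y (181.8, 267.1, 832.0, (162, 238, 39, 52)) [ 0.418 -0.296]
[ 0.38268843 -0.27916306  0.23009672] -129.57575115432442
```

View pics/t5.png

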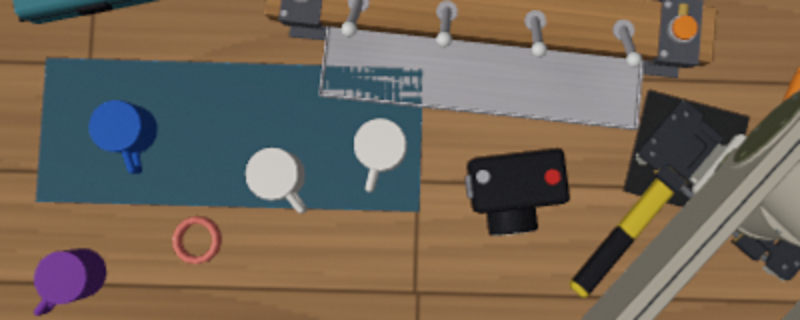

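The mallet stands on its pad. Mug B is at crop (380,145) with its handle toward (372,190). Mug A is at (273,174) with its handle toward (298,208). I'll go over mug B and check it with the wrist camera.

```bash
python3 -m inch '[5,35,-10,4,100, 10,75,-20,8,100, 15,115,-30,12,100, 20,155,-40,16,100, 25,195,-40,20,100, 30,235,-40,24,100, 35,275,-40,27,100, 40,310,-40,30,100, 45,340,-40,30,100, 48,354,-40,30,100]' 25
python3 -m inch '[0,0,0,0,100,0,0,0,0,100,0,0,0,0,100,0,0,0,0,100]' 25
cat >> h.py <<'E'
def mugw(c,z=.085,amin=3000):
    bs=blobs(c,(0,0,150),(180,60,255),amin)
    for b in bs:
        m=np.zeros(c["image"].shape[:2],np.uint8);cv2.drawContours(m,[b[4]],-1,255,-1)
        dt=cv2.distanceTransform(m,cv2.DIST_L2,5);_,r,_,p=cv2.minMaxLoc(dt)
        print(b[:4],"disc",p,round(r,1),onz(c,p,z)[:2].round(4))
E
python3 - <<'E'
from h import *
c=cam("wrist");cv2.imwrite("pics/w6.png",c["image"]);print(robot.read_state()["tool_pos"],yaw_y());mugw(c)
E
```

```text
t: 13.57
tool_pos: [0.4283, 0.0792, 0.1855]
orientation: [-3.13, 0.258, 0.005]
force: [-0.3, -1.3, -0.1]
opening: 0.093
gripper_force: 0.0
t: 13.9
tool_pos: [0.4291, 0.0748, 0.1869]
orientation: [3.13, -0.264, -0.002]
force: [-0.4, -1.0, 0.2]
opening: 0.0929
gripper_force: 0.0
[0.42925466 0.07482713 0.18714269] -99.66944454962629
(315.2, 234.1, 5541.5, (273, 186, 85, 109)) disc (315, 232) 40.1 [0.4343 0.0746]
(425.1, 81.2, 51102.5, (201, 1, 439, 161)) disc (598, 65) 61.0 [ 0.516  -0.1323]
```

View pics/w6.png

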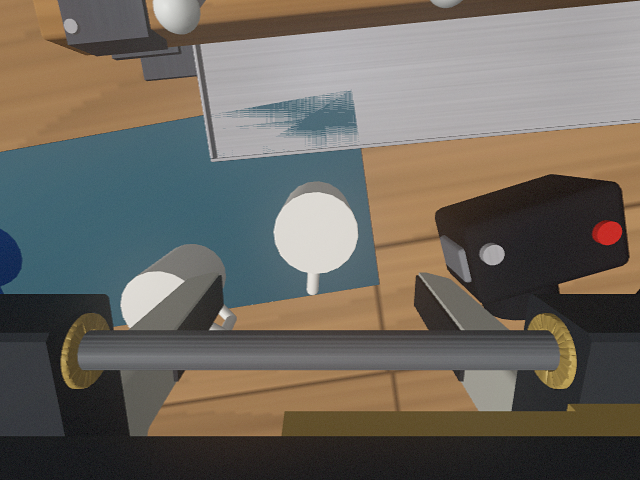

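The mug disc is at (315,232), between the fingers, with its handle toward the robot. Descending and gripping.

```bash
python3 -m inch '[5,0,-40,0,100,5,0,-80,0,100,5,0,-115,0,100,5,0,-140,0,100,5,0,-145,0,100,5,0,-145,0,0,5,0,-145,0,0,5,0,-145,0,0,5,0,-145,0,0,5,0,-145,0,0]' 25
python3 -m inch '[0,0,0,0,0,0,0,0,0,0,0,0,30,0,0,0,0,70,0,0,0,0,110,0,0,0,0,150,0,0,0,0,190,0,0,0,0,220,0,0,0,0,220,0,0]' 25
python3 - <<'E'
from h import *
B=rack(-.0555,-.055)  # peg1 ball centre
B=B+np.array([.0,-.001])
print(robot.read_state()["tool_pos"],yaw_y(),"to hang:",rel(B+rx*.0185),"mug axis now est .4343 vs tcp")
c=cam("wrist");mugw(c,.265)
cv2.imwrite("pics/w7.png",c["image"])
E
```

```text
t: 14.78
tool_pos: [0.4361, 0.0759, 0.0445]
orientation: [-3.13, 0.262, -0.005]
force: [2.1, -0.8, 7.7]
opening: 0.0648
gripper_force: 25.1
t: 15.53
tool_pos: [0.4377, 0.0762, 0.271]
orientation: [-3.129, 0.262, -0.019]
force: [0.6, -0.3, -0.1]
opening: 0.065
gripper_force: 25.0
[0.43768484 0.07618643 0.27103515] -99.56234087243395 to hang: [ 121.6 -187.6] mug axis now est .4343 vs tcp
(318.1, 386.1, 4041.0, (246, 370, 145, 41)) disc (312, 390) 21.0 [0.3799 0.0876]
(315.5, 298.0, 9263.5, (236, 228, 165, 102)) disc (322, 294) 35.4 [0.4333 0.0733]
(437.4, 96.4, 31941.5, (219, 0, 395, 169)) disc (551, 95) 45.4 [ 0.509  -0.0415]
```

View pics/w7.png

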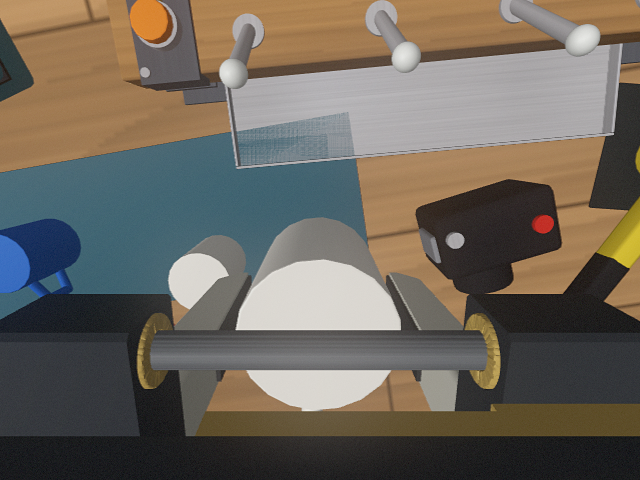

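The mug is held upright, with its axis about 3.5 mm behind the TCP. Carrying it above peg 1.

```bash
python3 -m inch '[0,0,8,0,0, 20,-30,8,1,0, 40,-60,8,2,0, 60,-90,8,3,0, 80,-125,8,4,0, 100,-155,8,5,0, 115,-175,8,5,0, 122,-188,8,5,0, 122,-188,8,5,0, 122,-188,8,5,0]' 25
python3 -m inch '[0,0,0,0,0,0,0,0,0,0,0,0,0,0,0]' 25
python3 - <<'E'
from h import *
t=cam("top");s=cam("scene");st=robot.read_state()
print(st["tool_pos"],yaw_y(),st["force"],"to go",rel((.560,-.1115,.165)))
cv2.imwrite("pics/s8.png",np.hstack([cv2.resize(s["image"][120:320,200:400],(400,400)),cv2.resize(t["image"][150:350,270:470],(400,400))]))
E
```

```text
t: 16.42
tool_pos: [0.5555, -0.1123, 0.2682]
orientation: [-3.138, 0.127, 0.007]
force: [0.2, -0.6, -1.4]
opening: 0.0646
gripper_force: 25.0
t: 16.67
tool_pos: [0.5561, -0.1111, 0.2706]
orientation: [-3.139, 0.123, 0.0]
force: [0.1, 1.6, -1.6]
opening: 0.065
gripper_force: 25.0
[ 0.55636367 -0.11130472  0.27088234] -94.51368503133463 [-0.27735852  0.0203393  -1.35627272] to go [   3.6   -0.2 -105.9]
```

View pics/s8.png

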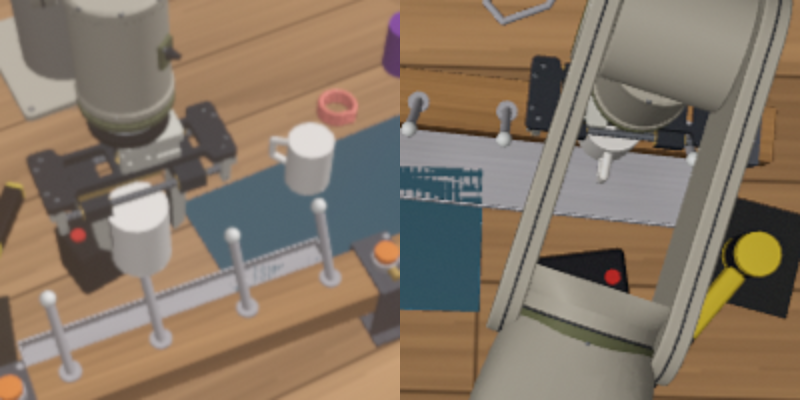

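The mug is above peg 1 (crop (140,230) over the peg). Lowering it while watching the force.

```bash
python3 -m inch '[0,0,-25,0,0,0,0,-45,0,0,1,0,-60,0,0,2,0,-75,0,0,2,0,-75,0,0]' 25
python3 -m inch '[1,0,-8,0,0,2,0,-15,0,0,2,0,-22,0,0,2,0,-22,0,0]' 25
python3 -m inch '[0,0,-3,0,0,0,0,-6,0,0,0,0,-6,0,0]' 25
```

```text
t: 17.18
tool_pos: [0.5566, -0.1111, 0.192]
orientation: [-3.138, 0.124, 0.008]
force: [-0.6, 0.1, -3.7]
opening: 0.065
gripper_force: 25.0
t: 17.52
tool_pos: [0.56, -0.1118, 0.1724]
orientation: [-3.139, 0.125, 0.002]
force: [-0.1, -0.2, -2.1]
opening: 0.0645
gripper_force: 25.0
t: 17.77
tool_pos: [0.5604, -0.1121, 0.1673]
orientation: [-3.139, 0.125, 0.0]
force: [-1.0, 0.3, -1.6]
opening: 0.0649
gripper_force: 25.0
```

```bash
python3 -m inch '[1,0,-2,0,0,1,0,-3,0,0,1,0,-3,0,0]' 25
python3 -m inch '[1,0,-2,0,0,1,0,-3,0,0,1,0,-3,0,0]' 25
python3 -m inch '[0,0,-2,0,0,0,0,-2,0,0]' 25
```

```text
t: 18.02
tool_pos: [0.5615, -0.1121, 0.1645]
orientation: [-3.139, 0.125, 0.0]
force: [-1.0, 0.3, -0.9]
opening: 0.0644
gripper_force: 25.0
t: 18.27
tool_pos: [0.5624, -0.112, 0.1613]
orientation: [-3.139, 0.125, 0.001]
force: [-0.6, 0.0, -2.1]
opening: 0.0645
gripper_force: 25.0
t: 18.43
tool_pos: [0.5625, -0.1121, 0.1594]
orientation: [3.139, -0.125, 0.0]
force: [0.7, 0.3, -1.6]
opening: 0.0645
gripper_force: 25.0
```

```bash
python3 -m inch '[0,0,0,0,74,0,0,0,0,78,0,0,0,0,82,0,0,0,0,82,0,0,30,0,82,0,0,65,0,82,0,0,100,0,82,0,0,130,0,82,0,0,130,0,82]' 25
python3 -m inch '[-40,30,0,0,100,-75,60,0,0,100,-100,90,0,0,100,-120,120,0,0,100,-140,150,0,10,100,-160,180,0,20,100,-170,210,0,30,100,-170,240,0,35,100,-170,260,0,40,100,-170,280,0,40,100]' 25
python3 - <<'E'
from h import *
t=cam("top");s=cam("scene")
for n,c in(("t",t),("s",s)):
    for b in blobs(c,(0,0,190),(180,40,255),150): print(n,b[:4],onz(c,b[:2],.085)[:2].round(4))
cv2.imwrite("pics/s9.png",np.hstack([cv2.resize(s["image"][160:320,200:360],(400,400)),cv2.resize(t["image"][180:340,200:360],(400,400))]))
print(robot.read_state()["tool_pos"],yaw_y())
E
```

```text
t: 19.18
tool_pos: [0.5653, -0.1129, 0.2982]
orientation: [3.136, -0.125, 0.018]
force: [0.3, 0.1, 1.4]
opening: 0.0762
gripper_force: 0.0
t: 20.02
tool_pos: [0.3921, 0.1695, 0.2899]
orientation: [-2.989, -0.968, -0.002]
force: [0.6, -0.0, 0.5]
opening: 0.0929
gripper_force: 0.0
t (371.7, 215.8, 529.0, (358, 203, 28, 27)) [ 0.5779 -0.127 ]
s (271.9, 256.3, 514.5, (258, 242, 29, 27)) [ 0.4881 -0.0882]
s (354.9, 189.7, 304.5, (336, 181, 31, 18)) [0.3938 0.205 ]
[0.39208868 0.17018066 0.28958892] -54.24777025562143
```

View pics/s9.png

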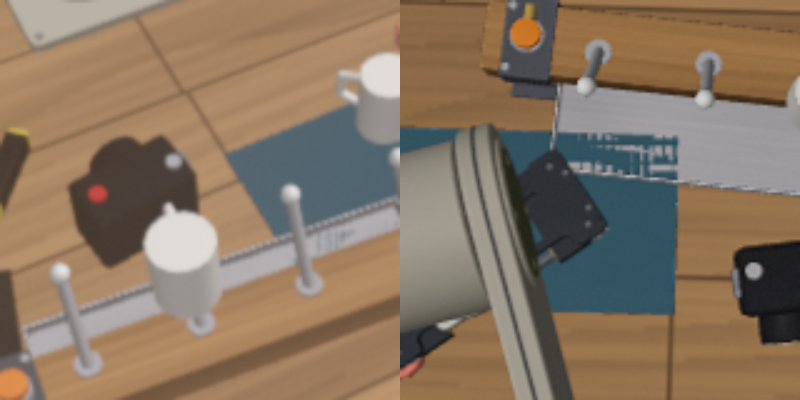

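Mug B hangs on peg 1 (left crop (182,265)). Mug A hasn't moved. Going over it now.

```bash
python3 -m inch '[0,20,-30,0,100,2,36,-60,0,100,2,36,-100,0,100,2,36,-100,0,100,2,36,-100,0,100,2,36,-100,0,100]' 25
python3 - <<'E'
from h import *
c=cam("wrist");cv2.imwrite("pics/w10.png",c["image"]);print(robot.read_state()["tool_pos"],yaw_y());mugw(c)
E
```

```text
t: 20.62
tool_pos: [0.3954, 0.2036, 0.1917]
orientation: [2.993, 0.954, 0.003]
force: [0.7, 0.0, 1.7]
opening: 0.093
gripper_force: 0.0
[0.39613239 0.20383212 0.19259452] -54.652295621323326
(311.2, 233.9, 5609.0, (270, 184, 84, 112)) disc (311, 234) 39.3 [0.3943 0.2076]
(543.8, 186.2, 26800.0, (423, 69, 217, 225)) disc (509, 151) 61.6 [0.5275 0.1264]
```

View pics/w10.png

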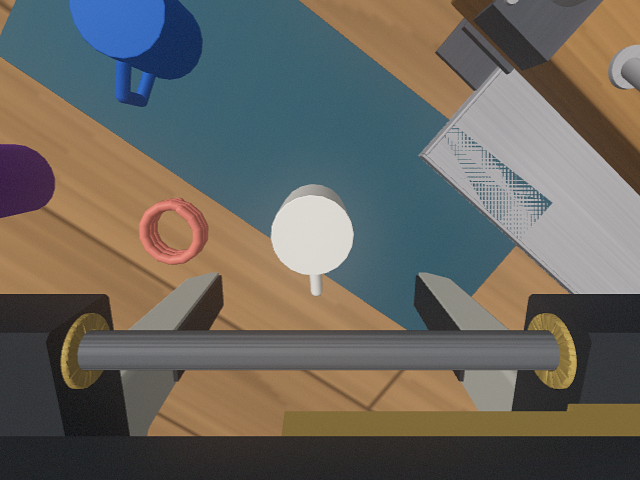

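The mug disc is at (312,234) with its handle aligned. The snorkel keeper at (173,231) is clear of the finger. Gripping.

```bash
python3 -m inch '[-2,3,-40,0,92,-2,3,-80,0,92,-2,3,-115,0,92,-2,3,-140,0,92,-2,3,-149,0,92,-2,3,-149,0,0,-2,3,-149,0,0,-2,3,-149,0,0,-2,3,-149,0,0,-2,3,-149,0,0]' 25
python3 -m inch '[0,0,0,0,0,0,0,0,0,0,0,0,30,0,0,0,0,70,0,0,0,0,110,0,0,0,0,150,0,0,0,0,190,0,0,0,0,230,0,0,0,0,230,0,0,0,0,230,0,0]' 25
python3 - <<'E'
from h import *
c=cam("wrist");st=robot.read_state()
print(st["tool_pos"],yaw_y(),st["force"]);mugw(c,.31)
E
```

```text
t: 21.5
tool_pos: [0.3949, 0.2078, 0.0435]
orientation: [-2.992, -0.956, -0.008]
force: [-0.4, -1.4, 7.2]
opening: 0.065
gripper_force: 25.0
t: 22.33
tool_pos: [0.3943, 0.2076, 0.2749]
orientation: [-2.992, -0.956, -0.012]
force: [-0.1, 0.0, -3.9]
opening: 0.0649
gripper_force: 25.0
[0.39310459 0.20716214 0.27214492] -54.571099980794855 [ 0.36198772  0.51033173 -2.29903995]
(318.3, 385.2, 3672.5, (248, 370, 142, 41)) disc (319, 388) 19.0 [0.3713 0.1893]
(313.8, 285.9, 12313.5, (235, 214, 168, 116)) disc (300, 284) 45.8 [0.4039 0.2214]
(527.2, 204.2, 22304.0, (406, 90, 234, 231)) disc (471, 153) 47.0 [0.4781 0.2005]
```

```bash
python3 -m inch '[15,-8,5,-4,0, 40,-22,5,-9,0, 70,-38,5,-15,0, 100,-55,5,-21,0, 130,-71,5,-28,0, 155,-85,5,-34,0, 170,-95,5,-40,0, 178,-100,5,-40,0, 178,-100,5,-40,0, 178,-100,5,-40,0]' 25
python3 -m inch '[0,0,0,0,0,0,0,0,0,0,0,0,0,0,0]' 25
python3 - <<'E'
from h import *
st=robot.read_state();print(st["tool_pos"],yaw_y(),st["force"],"to go",rel((.5754,.107,.165)),rack(-.0555,.165))
s=cam("scene");cv2.imwrite("pics/s11.png",cv2.resize(s["image"][120:280,270:430],(600,600)))
E
```

```text
t: 23.22
tool_pos: [0.5695, 0.1071, 0.2742]
orientation: [3.139, -0.12, -0.005]
force: [-0.0, 0.4, -1.7]
opening: 0.0647
gripper_force: 25.0
t: 23.47
tool_pos: [0.5699, 0.1077, 0.276]
orientation: [-3.139, 0.122, -0.001]
force: [-0.1, 1.1, -1.8]
opening: 0.065
gripper_force: 25.0
[0.56986292 0.10774702 0.27598499] -94.44596941663345 [-0.08434502  1.07122524 -1.75275958] to go [   5.5   -0.7 -111. ] [0.55820534 0.11036803]
```

View pics/s11.png

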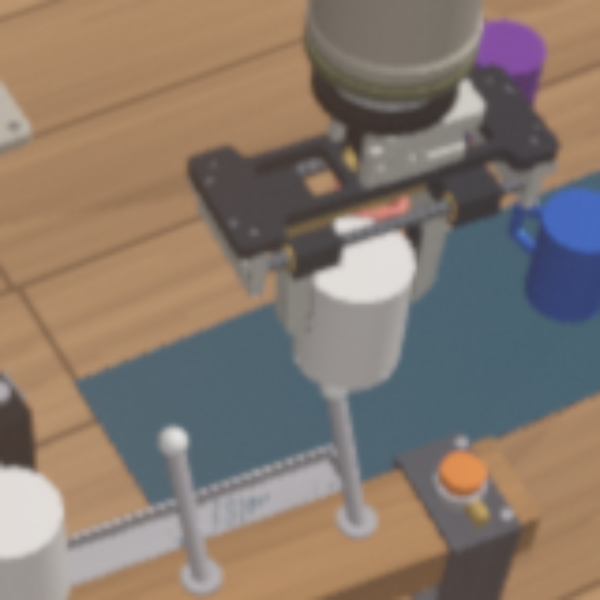

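The mug is over peg 3. Lowering it.

```bash
python3 -m inch '[0,0,-25,0,0,1,0,-50,0,0,2,0,-65,0,0,3,0,-80,0,0,3,0,-80,0,0]' 25
python3 -m inch '[1,0,-8,0,0,2,0,-15,0,0,3,0,-22,0,0,3,0,-22,0,0]' 25
python3 -m inch '[0,0,-3,0,0,0,0,-6,0,0,0,0,-6,0,0]' 25
python3 -m inch '[1,0,-2,0,0,1,0,-4,0,0,1,0,-4,0,0]' 25
```

```text
t: 23.93
tool_pos: [0.5713, 0.1071, 0.1919]
orientation: [3.138, -0.124, -0.009]
force: [-0.8, -0.7, -3.4]
opening: 0.0646
gripper_force: 25.0
t: 24.27
tool_pos: [0.5761, 0.1069, 0.1724]
orientation: [3.139, -0.125, -0.002]
force: [-1.4, 0.3, -1.7]
opening: 0.0649
gripper_force: 25.0
t: 24.52
tool_pos: [0.5764, 0.1069, 0.1673]
orientation: [3.139, -0.125, -0.0]
force: [-0.2, 0.7, -2.1]
opening: 0.0648
gripper_force: 25.0
t: 24.77
tool_pos: [0.5774, 0.1069, 0.1633]
orientation: [3.139, -0.125, -0.001]
force: [0.3, 0.3, -2.2]
opening: 0.065
gripper_force: 25.0
```

```bash
python3 -m inch '[0,0,-2,0,0,0,0,-3,0,0,0,0,-3,0,0]' 25
python3 -m inch '[0,0,0,0,74,0,0,0,0,78,0,0,0,0,82,0,0,0,0,82,0,0,30,0,82,0,0,65,0,82,0,0,100,0,82,0,0,130,0,82,0,0,130,0,82]' 25
python3 -m inch '[-40,0,0,0,100,-80,0,0,0,100,-120,0,0,0,100,-160,20,0,0,100,-190,50,0,0,100,-210,80,0,0,100,-210,115,0,0,100,-210,150,0,0,100,-210,180,0,0,100,-210,180,0,0,100]' 25
python3 -m inch '[0,0,0,0,100,0,0,0,0,100,0,0,0,0,100,0,0,0,0,100,0,0,0,0,100,0,0,0,0,100]' 
python3 - <<'E'
from h import *
t=cam("top");s=cam("scene")
for n,c in(("t",t),("s",s)):
    for b in blobs(c,(0,0,190),(180,40,255),150): print(n,b[:4])
    for b in blobs(c,(5,150,130),(17,255,255),20)+blobs(c,(20,120,80),(34,255,255),100):print(n,b[:4])
cv2.imwrite("pics/s12.png",np.hstack([cv2.resize(s["image"][140:380,130:430],(400,320)),cv2.resize(t["image"][120:360,200:500],(400,320))]))
E
```

```text
t: 25.02
tool_pos: [0.5774, 0.1069, 0.1603]
orientation: [3.139, -0.125, -0.0]
force: [-0.8, 0.2, -2.0]
opening: 0.065
gripper_force: 25.0
t: 25.77
tool_pos: [0.5804, 0.1072, 0.2994]
orientation: [-3.137, 0.125, -0.019]
force: [1.2, 0.0, 1.0]
opening: 0.0759
gripper_force: 0.0
t: 26.6
tool_pos: [0.3665, 0.2911, 0.2904]
orientation: [-3.137, 0.119, 0.0]
force: [0.4, 0.6, -0.9]
opening: 0.0931
gripper_force: 0.0
t: 27.1
tool_pos: [0.3678, 0.2863, 0.2908]
orientation: [-3.139, 0.127, -0.001]
force: [0.9, 0.0, -0.3]
opening: 0.0934
gripper_force: 0.0
t (371.7, 215.8, 537.0, (358, 203, 28, 27))
t (279.1, 207.3, 505.0, (266, 195, 27, 26))
t (502.9, 244.6, 721.0, (488, 221, 30, 46))
t (442.2, 213.2, 95.5, (437, 207, 12, 13))
t (249.7, 192.5, 97.0, (244, 187, 12, 12))
t (425.4, 300.3, 441.0, (408, 271, 35, 49))
t (448.6, 276.7, 405.5, (437, 266, 24, 23))
t (418.6, 130.2, 292.5, (407, 121, 23, 23))
s (271.9, 256.3, 513.0, (258, 242, 29, 27))
s (358.7, 226.5, 452.5, (345, 212, 31, 35))
s (126.2, 349.6, 853.5, (115, 326, 24, 50))
s (203.9, 313.7, 102.5, (198, 308, 13, 12))
s (392.9, 245.6, 72.0, (388, 241, 11, 10))
s (22.1, 5.2, 518.0, (0, 0, 65, 16))
s (266.6, 410.7, 289.5, (257, 403, 23, 20))
s (181.8, 267.2, 830.0, (162, 238, 39, 52))
```

View pics/s12.png

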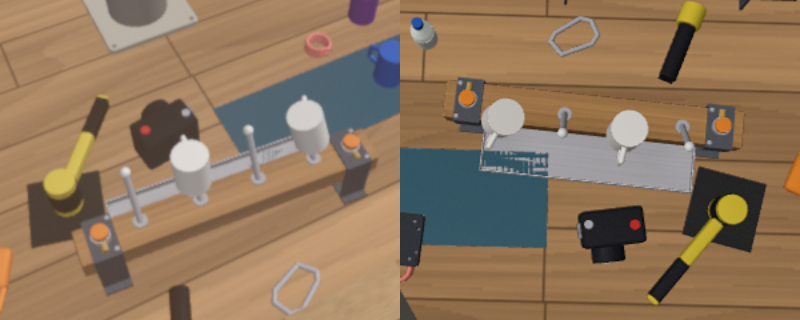

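Both mugs sit over their pegs at crop (190,165) and (308,128). Both pins are down, and the mallet is upright on its pad at (61,185). One quick height check of the mug bases, then I hand in.

```bash
python3 - <<'E'
from h import *
t=cam("top");s=cam("scene")
def base(c,roi):  # bright top face
    b=max(blobs(c,(0,0,212),(180,40,255),60,roi),key=lambda b:b[2]);return b[:4]
for rt,rs in(((350,195,395,240),(250,232,295,290)),((258,185,300,228),(338,200,385,262))):
    a,b=base(t,rt),base(s,rs);print(a,b,tri((t,a[:2]),(s,b[:2])).round(4))
E
```

```text
Traceback (most recent call last):
ValueError: max() iterable argument is empty
```

```bash
python3 - <<'E'
from h import *
t=cam("top");s=cam("scene")
def base(c,roi):
    x0,y0,x1,y1=roi;g=cv2.cvtColor(c["image"],cv2.COLOR_BGR2GRAY)[y0:y1,x0:x1];th=np.percentile(g,99)-10
    b=max(blobs(c,(0,0,int(th)),(180,40,255),30,roi),key=lambda b:b[2]);return b[:4]
for rt,rs in(((350,195,395,240),(250,232,295,290)),((258,185,300,228),(338,200,385,262))):
    a,b=base(t,rt),base(s,rs);print(a,b,tri((t,a[:2]),(s,b[:2])).round(4))
E
```

```text
(371.7, 215.8, 522.0, (359, 203, 27, 27)) (272.0, 256.3, 460.5, (259, 242, 28, 26)) [ 0.5591 -0.1138  0.1973]
(279.0, 207.3, 505.5, (266, 195, 27, 26)) (358.3, 226.0, 411.0, (346, 212, 26, 25)) [0.5731 0.0984 0.1957]
```

Both bases are at about 0.197 m, so the mugs are fully seated on the peg tips. Handing in.

```bash
python3 -c "
from plant import job
print(job.close_job())"
```

```text
the job is handed in; nothing more can be done
None
```

I've handed the job in. Both lock pins were struck home with the mallet, the mallet is back standing on its pad, and the two white mugs hang seated on pegs 1 and 3. The hand-in returned no verdict, so this comes from my last camera views.

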